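Hold the washed filter threaded just above the dust bin

ROBOT

A 6-joint arm with a two-finger parallel gripper is mounted at the origin on the work surface. World frame = base frame: x ahead of the robot, y to its left, z up, the work surface at z = 0. Lengths are in mm, angles in rad, forces in N, time in s.
With the tool pointing down it reaches from about 275 to 1000 mm from the base axis. Payload 8.4 kg.
Tool frame: the origin (TCP) lies between the finger pads; the fingertips stand 22 mm ahead of it and the grasp point (between the pads) lies 3 mm ahead of it; z points along the fingers, y is the line along which they close (so a half turn about z gives the same grasp; the last joint's range is limited). The gripper opens to 85 mm and grips with 20 to 120 N. Pads are 22 mm wide; open, the fingers measure 114 mm over their backs; the gripper's body (76 mm by 85 mm) begins 54 mm behind the grasp point. The pads swing forward as they close: fully open they stand 13 mm farther back than shut.
Start: joints at [-1.265, 0.353, 1.633, -0, 1.155, -0.002], TCP at [189.35, -595.629, 231.581] pointing down, gripper open.
Joint ranges: [-2.63, 2.63], [-0.92, 2.1], [0.06, 2.66], [-1.3, 4.44], [0, 2.69], [-3.02, 3.02]. Speed limits (rad/s): [2.22, 2.22, 2.79, 3.14, 3.14, 3.14].

INTERFACE

Orientations are given as [roll, pitch, yaw] about the fixed x, y, z axes, in that order (R = Rz(yaw) Ry(pitch) Rx(roll)).
In Python, from rig import r, grab_frame gives the robot as it stands.
- The arm moves only by the shell command python3 -m inch 'ROWS' [FORCE]. ROWS is JSON, a list of rows, each a list of 7 numbers: the turn, a rotation vector about the tool's x, y, z as a fraction of full scale, then the shift along the tool's x, y, z as a fraction of full scale, then the closure, from 0 (fully open) to 1 (shut). In form: [[rx, ry, rz, dx, dy, dz, fingers], ...]. A call has 1 to 8 rows; each row shifts and turns the commanded pose from where the row before left it, along the tool's axes as they then stand; what a row does not reach is not made up. Full scale, the value 1, is 2.5 cm for a shift and pi rad for a turn. A row lasts 1/12 s, in which the tool goes at most 41.7 mm and 7.16 degrees, less where a joint would pass 70% of its speed; a pose out of reach is approached as far as the arm can. A call with a number of a shift or a turn outside -1 to 1 is refused whole. A call with a gripper value outside its range is refused whole. The fingers move at their own pace and stop on an object; FORCE is the grip in N (left out, the last holds). Time passes only in rows, so rows that do not move let the fingers close. It gives the time, the measured TCP pose, the force, the opening and the grip force at its end, in the units of the state.
- r.sense(): the state, without advancing time (a new reading comes with each control period).
- grab_frame(name): name is "scene" or "top"; returns a dict with "pixels" (384x512x3 uint8, red, green, blue), "z_map" (384x512 float32, mm along the optical axis (not along the pixel's ray), 0 where there is no reading), "vertical_fov" (degrees; the focal length in pixels is half the picture's height over the tangent of half this angle, whatever the lens; pixels are square), "cx", "cy" (the principal point, pixels), "cam_to_world" (4x4, takes a point from camera to world coordinates). Camera axes: x right, y down, z forward; pixel columns grow to the right and rows downward; lengths in mm; the calibration is good to about 2 mm. A picture is of the moment at which its call begins.
- r.sign_off(): hands the job in; it is judged then, once.
The state is a dict: "clock": time; "qpos": joint angles; "qvel": joint speeds; "joint_efforts": joint torques, N m; "eef_pos": TCP position; "tcp_rot": TCP orientation; "contact_force": force on the tool from outside, world axes, zero at the start; "wrist_torque": the same for the moment, N m; "opening": opening from 0.0 (shut) to 1.0 (fully open); "grasp_force": force on a finger pad.
Only numpy, scipy, OpenCV 4.12 (cv2) and the standard library are available. Lean on these libraries where they do the work, as an engineer would, in place of code of your own. Each camera call takes 0.05 s, during which the arm holds its last target. There are 200 camera calls.

TASK

Take the oblong pleated filter off its wire drying stand by the fin on its top, carry it over the things standing in between to the vacuum cleaner's oblong dust bin, and thread the stem under it down through the round eyelet in the crossbar just inside the bin's mouth. Finish while still holding the filter there, still and level, about a centimetre above the rim, centred on the mouth and square with it (either way round) and touching no part of the bin, so that the seal can be wiped. Never let it sit down on the rim, and leave the other things where they are.

Things in the scene. Friction and masses are not known exactly. Their poses are not given: they have to be found in the camera images.
- fin (a point): the filter's fin, its handle: an upright black plate 60 mm long (x axis), 12 mm thick (y), 48 mm tall (z) on the middle of the filter's top; the point is the fin's centre, 24 mm above the block's top face. Grip it across its 12 mm. x is the filter's long side, z up. The whole filter weighs about 0.1 to 0.2 kg and is loose
- underside (a point): centre of the flat underside of the filter's block, 46 mm straight below the fin's centre. The pleated grey block is 112 mm (x) by 68 mm (y) by 22 mm tall; at the start its underside rests on the two rails of the drying stand
- stem_tip (a point): lower end of the filter's stiff round stem, 8 mm thick, narrowing to 4 mm over the last 5 mm, which stands 60 mm straight down from the middle of the underside
- filter: the filter itself (fin, block and stem, one rigid piece); origin at the centre of the block's underside, x along its long side, z up
- stand: fixed drying stand on which the filter lies at the start: grey foot 150 x 90 mm and two steel wire rails along its x, 48 mm apart, their tops 90 mm above the worktop; origin on the worktop under its middle. The stem hangs freely between the rails
- bin: fixed oblong grey dust bin, 120 mm (x) by 76 mm (y) over its walls (foot 124 x 80), 120 mm tall, walls 7 mm thick, open at the top; origin on the worktop under its middle, z up
- bin_mouth (a point): centre of the bin's mouth at the height of the rim, 120 mm above the worktop; x along the long side of the mouth (106 mm inside), y along the short side (62 mm inside)
- eyelet (a point): centre of the round eyelet (through hole 15 mm across, vertical) at the top face of the metal crossbar inside the mouth; the crossbar is 34 mm wide (x), 6 mm thick and spans the mouth; its top is 25 mm below the rim. The eyelet lies on the mouth's vertical centre line; below the crossbar about 70 mm is free
- spray_can: bystander, loose: spray can, upright cylinder 54 mm across, 160 mm tall; origin at the centre of its underside
- detergent: bystander, loose: white bottle, 68 mm across, 150 mm tall; origin at the centre of its underside
- dust_cup: bystander, loose: round open cup, 90 mm across the rim, 100 mm tall; no crossbar (not the target); origin at the centre of its underside
- tablet_carton: bystander, loose: cardboard carton 60 x 90 mm, 50 mm tall; origin at the centre of its underside
- round_filter: bystander, loose: round filter disc 70 mm across, 36 mm tall with its knob (not the filter to carry); origin at the centre of its underside
- brush: bystander, loose: hand brush lying on the worktop, about 200 mm long; origin on its underside
There are look-alikes about, which are no part of the job. What is shaped like the filter but purple is not meant.

How it is judged (in metres and radians):
On the way, in this order (a step that is already met when the one before it is completed fails the run):
1. the filter is lifted clear of the stand in the fingers (stem tip above the stand's rails) (height (world z) of stem_tip above 0.1 m and contact force between the fingers and filter above 1 N and contact force between filter and stand below 0.1 N), for 0.1 s.
2. the stem has gone down through the eyelet (tip below the crossbar) (z of stem_tip in the frame of eyelet below -0.009 m and horizontal distance between stem_tip and eyelet below 0.008 m), for 0.1 s.
At the end, for the whole second after the job is handed in: Filter held in the fingers, at rest, stem through the eyelet (tip within 6 mm of its axis), underside 4 to 17 mm above the rim, long side within 0.15 rad of the mouth's, tilt under 0.1 rad, under 0.3 N between filter and bin; bystanders within 30 mm of their starts (horizontal distance between stem_tip and eyelet below 0.006 m and angle between the x axis of fin and the x axis of bin_mouth, either way round below 0.15 rad and angle between fin's own z axis and vertical below 0.1 rad and z of underside in the frame of bin_mouth between 0.004 and 0.017 m and contact force between filter and bin below 0.3 N and contact force between filter and stand below 0.1 N and contact force between the fingers and filter above 1 N and linear speed of filter below 0.02 m/s and angular speed of filter below 0.2 rad/s and distance of each of spray_can, detergent, dust_cup, tablet_carton, round_filter, brush from where it was at the start of the episode below 0.03 m); the arm keeps its last pose, push and grip.
It fails at once if the filter is set down on the bin's rim (z of underside in the frame of bin_mouth below 0.001 m and horizontal distance between underside and bin_mouth below 0.03 m).
It fails at once if a bystander is moved more than 30 mm (distance of any of spray_can, detergent, dust_cup, tablet_carton, round_filter, brush from where it was at the start of the episode above 0.03 m).
It also fails if it takes over 58 s, if anything falls off the work surface, if the arm or the gripper's body presses on something with over 40 N, if the wrist force passes 120 N, or if a joint passes its speed limit or range.

## Working session

There is one attempt and no reset: what is moved stays moved. The work goes in short steps, Python scripts to look and compute and a shell command to move; the robot and the scene stay as the last step left them, time stands still between calls to the robot, and variables do not carry over. Pictures are saved under pics/ and viewed, at most 10 in all, crops included, and the job is handed in when it is done.

```bash
ls; mkdir -p pics; cat > h.py <<'E'
import numpy as np, cv2, pickle
from rig import r, grab_frame
def snap(n,tag):
    f=grab_frame(n); pickle.dump(f,open(f'{tag}.pkl','wb'))
    return f
def cloud(f):
    p=f['z_map']; H,W=p.shape; fl=H/2/np.tan(np.radians(f['vertical_fov'])/2)
    v,u=np.mgrid[:H,:W]; c=np.stack([(u-f['cx'])/fl*p,(v-f['cy'])/fl*p,p,np.ones_like(p)],-1)
    w=(c@np.array(f['cam_to_world']).T)[...,:3]; w[p==0]=np.nan
    return w
E
python3 - <<'E'
from h import *
for n in('scene','top'):
    f=snap(n,n+'0'); cv2.imwrite(f'pics/{n}0.png',cv2.resize(f['pixels'][...,::-1],(800,600)))
    print(n,f['vertical_fov'],f['cx'],f['cy'],np.round(f['cam_to_world'],3).tolist())
print(r.sense())
E
```

```text
pics
scene 42.08136889227623 267.7504169183288 189.18105428379098 [[-0.598, 0.617, -0.512, 1301.305], [0.801, 0.465, -0.377, 443.882], [0.005, -0.635, -0.772, 1194.904], [0.0, 0.0, 0.0, 1.0]]
top 57.69652334957052 254.447565241977 198.01488488312546 [[0.01, -0.997, 0.081, 470.978], [-1.0, -0.012, -0.021, -60.651], [0.022, -0.081, -0.997, 1061.965], [0.0, 0.0, 0.0, 1.0]]
{'clock': 0.1, 'qpos': array([-1.26539398e+00,  3.53565502e-01,  1.63403830e+00,  5.02410253e-06,
        1.15516221e+00, -2.38237213e-03]), 'qvel': array([ 4.41479156e-05, -1.55554269e-03, -1.64653443e-03, -6.93088230e-04,
        1.95070653e-03, -1.75210803e-04]), 'joint_efforts': array([-1.35770995e-03, -6.06355476e+01, -3.42817676e+01, -1.29543459e-04,
        3.82383951e-03,  8.27304859e-06]), 'eef_pos': array([ 189.23420665, -595.24361018,  230.95428223]), 'tcp_rot': array([-3.14041930e+00, -7.38934354e-06,  3.07782682e-01]), 'contact_force': array([-0.92013149,  0.15818567, -0.11772573]), 'wrist_torque': array([-0.01765486,  0.04322201,  0.01368246]), 'grasp_force': 0.0, 'opening': 1.000353574769911}
```

View pics/scene0.png

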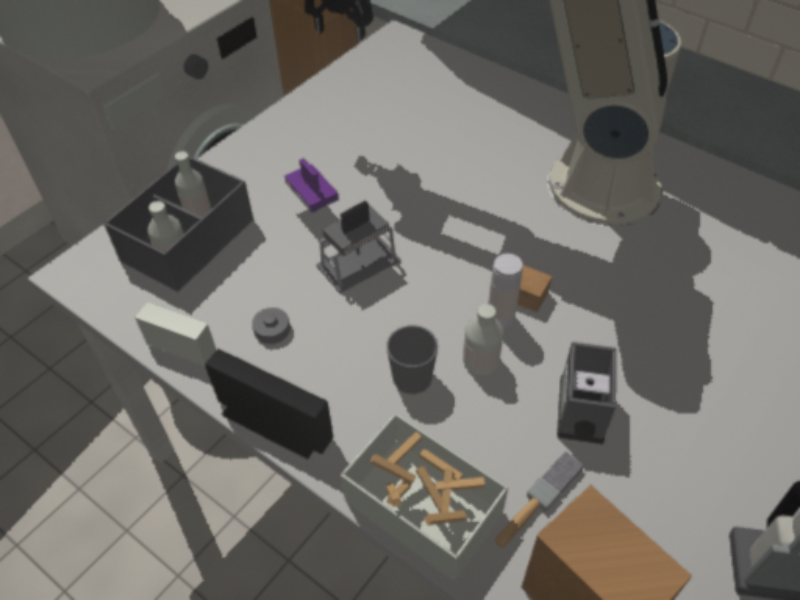

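View pics/top0.png

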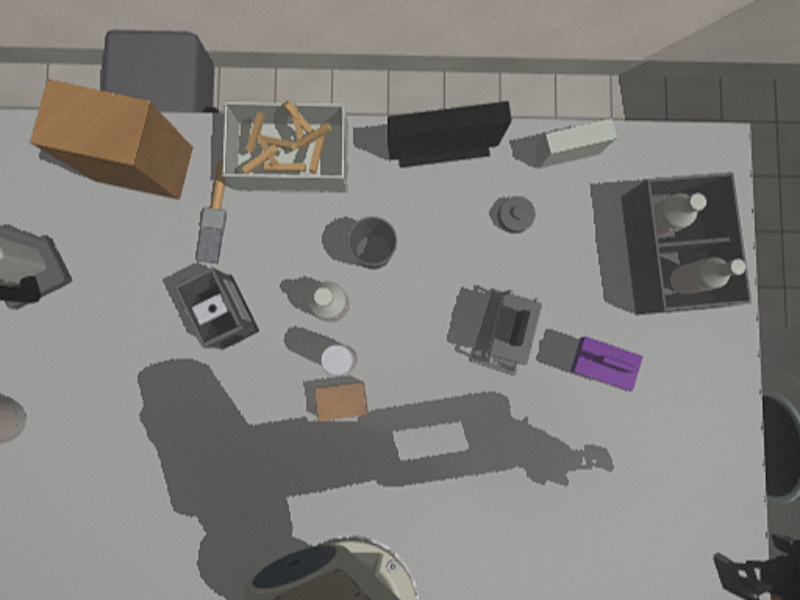

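The scene view shows the filter on its stand at about (357,230), the purple decoy at (312,185), and the bin at (590,385) with its crossbar and eyelet. In the top view the fin is at about (520,327), the bin mouth at (212,308), and the cup, detergent, spray can and carton stand in between.

```bash
cat > m.py <<'E'
from h import *
import sys
def rect(P,n):
    P=P.astype(np.float32); (c,s,a)=cv2.minAreaRect(P[:,:2]); print(n,len(P),'c',np.round(c,1),'size',np.round(s,1),'ang',round(a,1),'z',np.round(np.percentile(P[:,2],[2,50,98]),1))
C={n:cloud(pickle.load(open(n+'0.pkl','rb'))) for n in('top','scene')}
I={n:pickle.load(open(n+'0.pkl','rb'))['pixels'] for n in C}
def box(n,u0,u1,v0,v1,z0,z1):
    s=.64; a=C[n][int(v0*s):int(v1*s),int(u0*s):int(u1*s)].reshape(-1,3); return a[(a[:,2]>z0)&(a[:,2]<z1)]
rect(box('top',440,560,270,385,140,175),'fin top')
rect(box('top',440,560,270,385,104,120),'block top')
rect(box('scene',310,400,190,290,138,175),'fin scene')
rect(box('scene',310,400,190,290,104,120),'block scene')
rect(box('top',150,265,255,355,112,130),'rim top')
rect(box('top',150,265,255,355,86,103),'bar top')
rect(box('scene',550,625,330,450,112,130),'rim scene')
rect(box('scene',550,625,330,450,86,103),'bar scene')
for nm,b in dict(can=(310,360,335,380),det=(300,350,275,325),cup=(345,400,215,270),carton=(310,370,378,422)).items(): rect(box('top',*b,30,250),nm)
t=C['top']; 
for u,v in((520,327),(518,312),(212,308),(204,312),(222,303)): print(u,v,np.round(t[int(v*.64),int(u*.64)],1))
for n,(u0,u1,v0,v1) in dict(top=(150,270,250,370),scene=(540,640,335,455)).items():
    pass
a=I['top'][160:240,100:180]; b=I['top'][165:250,280:355]; 
a2=I['scene'][210:290,345:405];b2=I['scene'][120:190,195:265]
k=lambda x:cv2.resize(x[...,::-1],(400,300) ,interpolation=cv2.INTER_CUBIC)
cv2.imwrite('pics/crop.png',np.vstack([np.hstack([k(a),k(b)]),np.hstack([k(a2),k(b2)])]))
E
python3 m.py
```

```text
Traceback (most recent call last):
  File "m.py", line 9, in <module>
    rect(box('top',440,560,270,385,140,175),'fin top')
    ~~~~^^^^^^^^^^^^^^^^^^^^^^^^^^^^^^^^^^^^^^^^^^^^^^
  File "m.py", line 4, in rect
    P=P.astype(np.float32); (c,s,a)=cv2.minAreaRect(P[:,:2]); print(n,len(P),'c',np.round(c,1),'size',np.round(s,1),'ang',round(a,1),'z',np.round(np.percentile(P[:,2],[2,50,98]),1))
                                    ~~~~~~~~~~~~~~~^^^^^^^^^
cv2.error: OpenCV(4.12.0) /io/opencv/modules/imgproc/src/convhull.cpp:143: error: (-215:Assertion failed) total >= 0 && (depth == CV_32F || depth == CV_32S) in function 'convexHull'
```

```bash
sed -i 's/P=P.astype(np.float32);/P=np.ascontiguousarray(P,dtype=np.float32)\n    if len(P)<4: print(n,"few",len(P)); return\n   /; s/P\[:,:2\])/np.ascontiguousarray(P[:,:2]))/' m.py; python3 m.py
```

```text
fin top 140 c [ 516.1 -286.8] size [12.7 59.8] ang 76.0 z [141.6 160.3 164.3]
block top 856 c [ 516.4 -287.3] size [ 70.5 112.8] ang 75.6 z [108. 113. 117.]
fin scene 155 c [ 518.3 -285.4] size [17.4 60.5] ang 74.0 z [138.6 154.2 162.1]
block scene 491 c [ 518.7 -284.7] size [ 71.6 114.9] ang 74.1 z [105.2 111.5 118.4]
rim top 429 c [547. 248.] size [120.1  76.3] ang 27.7 z [112.7 120.2 124.3]
bar top 442 c [544.1 242.4] size [124.4  72.2] ang 26.9 z [ 87.6  95.6 102.3]
rim scene 412 c [549.4 247.2] size [124.5  75.4] ang 27.6 z [112.5 118.5 123.3]
bar scene 510 c [550.4 247.2] size [123.1  75.5] ang 28.1 z [ 86.4  94.4 102.2]
can 370 c [459.2  19.2] size [51.4 51.6] ang 47.0 z [ 66.8 160.6 164.2]
det 509 c [563.1  45.5] size [65.  66.9] ang 1.4 z [ 47.1 107.8 153. ]
cup 441 c [671.1 -33.2] size [88.  86.2] ang 43.8 z [ 31.8  82.8 103.7]
carton 678 c [381.7  22. ] size [60.  89.9] ang 8.3 z [45.7 51.  54.7]
520 327 [ 518.1 -282.3  158. ]
518 312 [ 547.8 -290.7  113.4]
212 308 [554.3 273.5  19.2]
204 312 [542.6 262.8  94.6]
222 303 [559.5 230.   96.2]
```

View pics/crop.png

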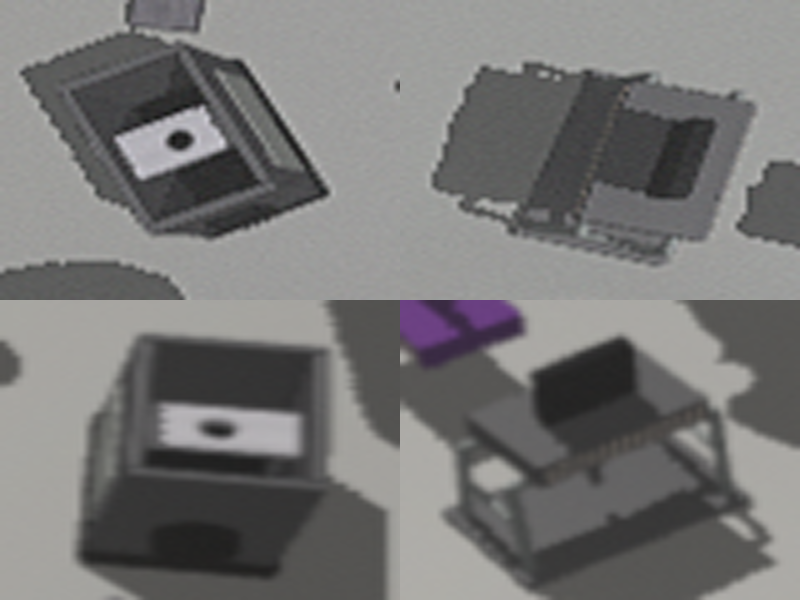

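```bash
cat > d.py <<'E'
import sys,numpy as np
from rig import r
from scipy.spatial.transform import Rotation as R
x,y,z,yaw=map(float,sys.argv[1:5]); s=r.sense()
A=R.from_euler('xyz',s['tcp_rot']); T=R.from_euler('xyz',[np.pi,0,yaw])
print('t',s['clock'],'pos',np.round(s['eef_pos'],1),'rpy',np.round(s['tcp_rot'],3),'F',np.round(s['contact_force'],1),'open',round(s['opening'],3),'grip',round(s['grasp_force'],1))
print('turn',np.round((A.inv()*T).as_rotvec()/np.pi,4),'shift now-frame',np.round(A.inv().apply(np.array([x,y,z])-s['eef_pos'])/25,3),'after-turn',np.round(T.inv().apply(np.array([x,y,z])-s['eef_pos'])/25,3))
E
python3 - <<'E'
from m import *
f=pickle.load(open('top0.pkl','rb')); M=np.array(f['cam_to_world']); fl=192/np.tan(np.radians(f['vertical_fov'])/2)
d=M[:3,:3]@[(135.8-f['cx'])/fl,(197.3-f['cy'])/fl,1]; print('eyelet',M[:3,3]+d*(95-M[2,3])/d[2])
E
python3 -m inch '[[0,0,0.036,0,0,0,0],[0,0,0.036,0,0,0,0],[0,0,0.036,0,0,0,0],[0,0,0.036,0,0,0,0],[0,0,0.037,0,0,0,0],[0,0,0,0,0,0,0]]' 40
python3 d.py 517 -286 200 -0.26
```

```text
fin top 140 c [ 516.1 -286.8] size [12.7 59.8] ang 76.0 z [141.6 160.3 164.3]
block top 856 c [ 516.4 -287.3] size [ 70.5 112.8] ang 75.6 z [108. 113. 117.]
fin scene 155 c [ 518.3 -285.4] size [17.4 60.5] ang 74.0 z [138.6 154.2 162.1]
block scene 491 c [ 518.7 -284.7] size [ 71.6 114.9] ang 74.1 z [105.2 111.5 118.4]
rim top 429 c [547. 248.] size [120.1  76.3] ang 27.7 z [112.7 120.2 124.3]
bar top 442 c [544.1 242.4] size [124.4  72.2] ang 26.9 z [ 87.6  95.6 102.3]
rim scene 412 c [549.4 247.2] size [124.5  75.4] ang 27.6 z [112.5 118.5 123.3]
bar scene 510 c [550.4 247.2] size [123.1  75.5] ang 28.1 z [ 86.4  94.4 102.2]
can 370 c [459.2  19.2] size [51.4 51.6] ang 47.0 z [ 66.8 160.6 164.2]
det 509 c [563.1  45.5] size [65.  66.9] ang 1.4 z [ 47.1 107.8 153. ]
cup 441 c [671.1 -33.2] size [88.  86.2] ang 43.8 z [ 31.8  82.8 103.7]
carton 678 c [381.7  22. ] size [60.  89.9] ang 8.3 z [45.7 51.  54.7]
520 327 [ 518.1 -282.3  158. ]
518 312 [ 547.8 -290.7  113.4]
212 308 [554.3 273.5  19.2]
204 312 [542.6 262.8  94.6]
222 303 [559.5 230.   96.2]
eyelet [547.45031956 246.98458444  95.        ]
clock: 0.6
eef_pos: [189.3, -595.3, 231.2]
tcp_rot: [-3.141, 0.0, -0.266]
contact_force: [0.6, 0.3, -0.2]
opening: 1.001
grasp_force: 0.0
t 0.6 pos [ 189.3 -595.3  231.2] rpy [-3.141  0.    -0.266] F [ 0.6  0.3 -0.2] open 1.001 grip 0.0
turn [-0.0002  0.0001 -0.0019] shift now-frame [  9.395 -15.384   1.253] after-turn [  9.488 -15.328   1.246]
```

```bash
python3 -m inch '[[0,0,0,0.47,-0.77,0,0],[0,0,0,0.47,-0.77,0,0],[0,0,0,0.47,-0.77,0,0],[0,0,0,0.47,-0.77,0,0],[0,0,0,0.47,-0.77,0,0],[0,0,0,0.47,-0.77,0,0],[0,0,0,0.47,-0.77,0,0],[0,0,0,0.47,-0.77,0,0]]' >/dev/null
python3 -m inch '[[0,0,0,0.47,-0.77,0,0],[0,0,0,0.47,-0.77,0,0],[0,0,0,0.47,-0.77,0,0],[0,0,0,0.47,-0.77,0,0],[0,0,0,0.47,-0.77,0,0],[0,0,0,0.47,-0.77,0,0],[0,0,0,0.47,-0.77,0,0],[0,0,0,0.47,-0.77,0,0]]' >/dev/null
python3 -m inch '[[0,0,0,0.47,-0.77,0,0],[0,0,0,0.47,-0.77,0,0],[0,0,0,0.47,-0.77,0,0],[0,0,0,0.4,-0.6,0,0],[0,0,0,0,0,0,0],[0,0,0,0,0,0,0]]' >/dev/null
python3 d.py 517 -286 200 -0.26
```

```text
t 2.4333 pos [ 513.1 -287.3  231.2] rpy [ 3.142e+00  1.000e-03 -2.560e-01] F [ 1.2 -0.3 -0.5] open 0.997 grip 0.0
turn [0.     0.0002 0.0013] shift now-frame [ 0.138 -0.092  1.249] after-turn [ 0.137 -0.092  1.25 ]
```

```bash
python3 -m inch '[[0,0,0,0.14,-0.09,0,0],[0,0,0,0,0,0.6,0],[0,0,0,0,0,0.6,0],[0,0,0,0,0,0.6,0],[0,0,0,0,0,0.6,0],[0,0,0,0,0,0.6,0],[0,0,0,0,0,0.55,0],[0,0,0,0,0,0,0]]'>/dev/null
python3 d.py 517 -286 142 -0.26
python3 - <<'E'
from h import *
for n in('scene','top'): snap(n,n+'1')
a=pickle.load(open('scene1.pkl','rb'))['pixels'][90:210,170:300];b=pickle.load(open('top1.pkl','rb'))['pixels'][150:260,270:390]
k=lambda x:cv2.resize(x[...,::-1],(400,400) ,interpolation=cv2.INTER_CUBIC)
cv2.imwrite('pics/g1.png',np.hstack([k(a),k(b)]))
E
```

```text
t 3.1 pos [ 514.7 -286.6  140.2] rpy [-3.141  0.004 -0.261] F [-1.1 -0.   0.8] open 1.001 grip 0.0
turn [-0.0003  0.0014 -0.0003] shift now-frame [ 0.082 -0.046 -0.071] after-turn [ 0.082 -0.046 -0.071]
```

View pics/g1.png

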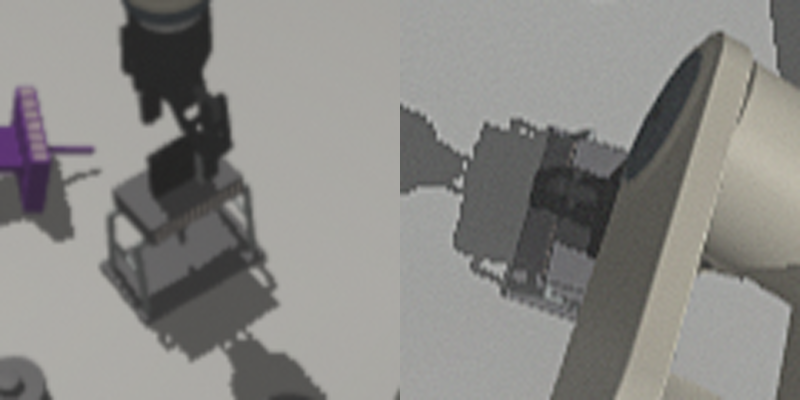

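The fingers straddle the fin (left crop, fin at about (172,170)). The purple decoy at (40,150) now looks tipped over. I'll check its starting height as I close the fingers.

```bash
python3 -m inch '[[0,0,0,0.08,-0.04,-0.05,0],[0,0,0,0,0,0,0.5],[0,0,0,0,0,0,1],[0,0,0,0,0,0,1],[0,0,0,0,0,0,1],[0,0,0,0,0,0,1],[0,0,0,0,0,0,1],[0,0,0,0,0,0,1]]' 40 >/dev/null
python3 -m inch '[[0,0,0,0,0,0,1],[0,0,0,0,0,0,1],[0,0,0,0,0,0,1],[0,0,0,0,0,0,1]]' 40
python3 d.py 517 -286 142 -0.26
python3 - <<'E'
from h import *
for i in '01':
  for n in('top','scene'):
    f=pickle.load(open(f'{n}{i}.pkl','rb')); p=f['pixels'].astype(int); m=(p[...,2]-p[...,1]>35)&(p[...,0]-p[...,1]>15)
    w=cloud(f)[m]; w=w[~np.isnan(w[:,0])]; print(n,i,len(w),np.round(np.percentile(w,[2,50,98],axis=0),0).tolist() if len(w) else '')
E
```

```text
clock: 4.2
eef_pos: [519.0, -286.1, 144.0]
tcp_rot: [-3.142, 0.0, -0.261]
contact_force: [-0.3, 0.2, -1.2]
opening: 0.129
grasp_force: 44.3
t 4.2 pos [ 519.  -286.1  144. ] rpy [-3.142  0.    -0.261] F [-0.3  0.2 -1.2] open 0.129 grip 44.3
turn [-0.      0.0001 -0.0002] shift now-frame [-0.079  0.016  0.08 ] after-turn [-0.079  0.016  0.08 ]
top 0 829 [[417.0, -516.0, 80.0], [456.0, -461.0, 84.0], [497.0, -408.0, 133.0]]
scene 0 380 [[416.0, -515.0, 76.0], [463.0, -453.0, 82.0], [499.0, -407.0, 132.0]]
top 1 0 
scene 1 260 [[497.0, -541.0, 41.0], [544.0, -507.0, 52.0], [577.0, -452.0, 73.0]]
```

The grip is good: 11 mm opening at 44 N. The decoy had been balancing on its stem with its top at 132 mm. The fingertips passed at about 209 mm, so it fell on its own, and it isn't part of the job. Lifting now.

```bash
python3 -m inch '[[0,0,0,0,0,-0.3,1],[0,0,0,0,0,-0.6,1],[0,0,0,0,0,-1,1],[0,0,0,0,0,-1,1],[0,0,0,0,0,-1,1],[0,0,0,0,0,-1,1],[0,0,0,0,0,-1,1],[0,0,0,0,0,-1,1]]'>/dev/null
python3 -m inch '[[0,0,0,0,0,-0.3,1],[0,0,0,0,0,0,1],[0,0,0,0,0,0,1]]' >/dev/null
python3 d.py 548 247 325 0.48
python3 - <<'E'
from h import *
for n in('scene','top'): snap(n,n+'2')
a=pickle.load(open('scene2.pkl','rb'))['pixels'][30:230,150:350]
cv2.imwrite('pics/g2.png',cv2.resize(a[...,::-1],(500,500)))
E
```

```text
t 5.1167 pos [ 518.8 -286.1  323.6] rpy [-3.142  0.    -0.261] F [ 0.2 -0.  -2. ] open 0.124 grip 44.3
turn [-0.      0.     -0.2358] shift now-frame [ -4.371 -20.902  -0.054] after-turn [ 10.882 -18.374  -0.055]
```

View pics/g2.png

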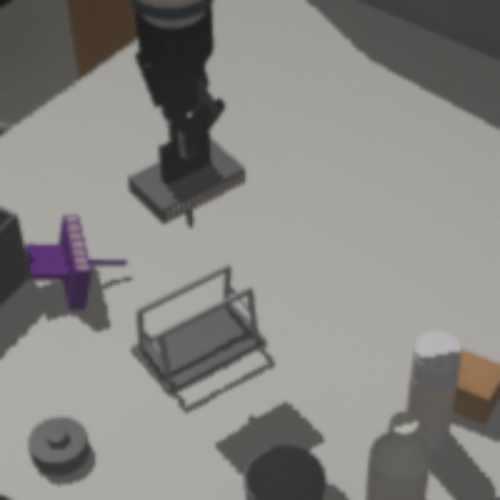

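The filter is held level and clear of the stand, with the block at about (187,185). Carrying it across now.

```bash
python3 -m inch '[[0,0,0,-0.1,-0.5,0,1],[0,0,0,-0.18,-0.87,0,1],[0,0,0,-0.18,-0.87,0,1],[0,0,0,-0.18,-0.87,0,1],[0,0,0,-0.18,-0.87,0,1],[0,0,0,-0.18,-0.87,0,1],[0,0,0,-0.18,-0.87,0,1],[0,0,0,-0.18,-0.87,0,1]]'>/dev/null
python3 -m inch '[[0,0,0,-0.18,-0.87,0,1],[0,0,0,-0.18,-0.87,0,1],[0,0,0,-0.18,-0.87,0,1],[0,0,0,-0.18,-0.87,0,1],[0,0,0,-0.18,-0.87,0,1],[0,0,0,-0.18,-0.87,0,1],[0,0,0,-0.18,-0.87,0,1],[0,0,0,-0.18,-0.87,0,1]]'>/dev/null
python3 -m inch '[[0,0,0,-0.18,-0.87,0,1],[0,0,0,-0.18,-0.87,0,1],[0,0,0,-0.18,-0.87,0,1],[0,0,0,-0.18,-0.87,0,1],[0,0,0,-0.18,-0.87,0,1],[0,0,0,-0.18,-0.87,0,1],[0,0,0,-0.18,-0.87,0,1],[0,0,0,-0.18,-0.87,0,1]]'
python3 d.py 548 247 325 0.48
```

```text
clock: 7.22
eef_pos: [547.8, 238.0, 322.6]
tcp_rot: [3.14, 0.002, -0.261]
contact_force: [0.6, -0.7, -0.4]
opening: 0.127
grasp_force: 44.3
t 7.2167 pos [547.8 238.  322.6] rpy [ 3.14e+00  2.00e-03 -2.61e-01] F [ 0.6 -0.7 -0.4] open 0.127 grip 44.3
turn [ 2.000e-04  7.000e-04 -2.358e-01] shift now-frame [-0.084 -0.351 -0.095] after-turn [ 0.175 -0.316 -0.094]
```

```bash
python3 -m inch '[[0,0,-0.039,0,0,0,1],[0,0,-0.039,0,0,0,1],[0,0,-0.039,0,0,0,1],[0,0,-0.039,0,0,0,1],[0,0,-0.039,0,0,0,1],[0,0,-0.039,0,0,0,1],[0,0,0,0,0,0,1],[0,0,0,0,0,0,1]]'>/dev/null
python3 d.py 548 247 325 0.48
```

```text
t 7.8833 pos [548.1 236.8 323. ] rpy [-3.141e+00  2.000e-03  4.710e-01] F [-0.1 -0.5 -1. ] open 0.124 grip 44.2
turn [-0.0001  0.0006 -0.003 ] shift now-frame [ 0.18  -0.366 -0.079] after-turn [ 0.184 -0.364 -0.079]
```

```bash
python3 -m inch '[[0,0,-0.003,0.12,-0.2,0,1],[0,0,0,0.12,-0.2,0,1],[0,0,0,0,0,0.7,1],[0,0,0,0,0,0.7,1],[0,0,0,0,0,0.7,1],[0,0,0,0,0,0.5,1],[0,0,0,0,0,0,1],[0,0,0,0,0,0,1]]'>/dev/null
python3 d.py 549.5 248.2 254 0.48
cat > look.py <<'E'
from h import *
import sys
i=sys.argv[1]
def rect(P,n):
    P=np.ascontiguousarray(P,dtype=np.float32)
    if len(P)<10: print(n,'few');return
    c,s,a=cv2.minAreaRect(np.ascontiguousarray(P[:,:2])); print(n,len(P),np.round(c,1),np.round(s,1),round(a,1),'zmed',np.round(np.median(P[:,2]),1))
zt=float(sys.argv[2]) # expected block-top z
for n in('scene','top'):
    f=snap(n,n+i); w=cloud(f).reshape(-1,3); w=w[(abs(w[:,0]-548)<85)&(abs(w[:,1]-247)<85)]
    rect(w[abs(w[:,2]-zt)<5],n+' block'); rect(w[abs(w[:,2]-120)<7],n+' rim')
a=pickle.load(open(f'scene{i}.pkl','rb'))['pixels'][150:290,310:450];b=pickle.load(open(f'top{i}.pkl','rb'))['pixels'][130:260,70:200]
k=lambda x:cv2.resize(x[...,::-1],(400,400) ,interpolation=cv2.INTER_CUBIC)
cv2.imwrite(f'pics/l{i}.png',np.hstack([k(a),k(b)]))
E
python3 look.py 3 222
```

```text
t 8.55 pos [549.4 248.4 258.7] rpy [-3.141e+00  1.000e-03  4.830e-01] F [-0.4  1.7 -0. ] open 0.13 grip 44.2
turn [-0.0001  0.0004  0.001 ] shift now-frame [0.001 0.011 0.19 ] after-turn [0.    0.011 0.19 ]
scene block 517 [549.9 249.3] [114.1  71.1] 28.1 zmed 225.2
scene rim 277 [549.4 247.9] [123.3  75.7] 27.1 zmed 118.8
top block 116 [547.9 248. ] [112.8  70.3] 27.5 zmed 224.7
top rim 247 [547.3 247.9] [120.9  75.9] 27.4 zmed 120.4
```

View pics/l3.png

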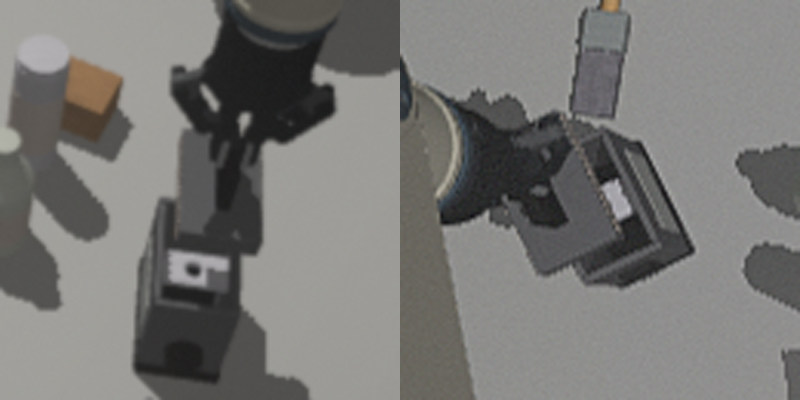

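The block lies within about 1 mm of the mouth in both cameras and is square with it. I'll descend slowly with a small correction.

```bash
python3 -m inch '[[0,0,0,-0.03,0.015,0,1],[0,0,0,0,0,0.3,1],[0,0,0,0,0,0.3,1],[0,0,0,0,0,0.3,1],[0,0,0,0,0,0.3,1],[0,0,0,0,0,0.3,1],[0,0,0,0,0,0.3,1],[0,0,0,0,0,0,1]]'>/dev/null
python3 d.py 549 247.7 186 0.483
```

```text
t 9.3167 pos [548.2 247.1 212. ] rpy [-3.141e+00  3.000e-03  4.840e-01] F [ 0.9 -0.1 -1.8] open 0.126 grip 44.2
turn [-0.0001  0.0009  0.0002] shift now-frame [ 0.044 -0.006  1.038] after-turn [ 0.041 -0.006  1.039]
```

```bash
python3 -m inch '[[0,0,0,0.03,0,0,1],[0,0,0,0,0,0.15,1],[0,0,0,0,0,0.15,1],[0,0,0,0,0,0.15,1],[0,0,0,0,0,0.15,1],[0,0,0,0,0,0,1],[0,0,0,0,0,0,1]]'>/dev/null
python3 d.py 549 247.7 186 0.483; python3 look.py 4 164
```

```text
t 9.9 pos [549.6 247.8 198.8] rpy [-3.142  0.     0.484] F [ 0.5  0.5 -1.7] open 0.127 grip 44.2
turn [-0.      0.0002  0.0002] shift now-frame [-0.023 -0.008  0.513] after-turn [-0.023 -0.008  0.513]
scene block 637 [551.1 248.8] [112.6  70.6] 27.8 zmed 166.2
scene rim 224 [550.6 248.2] [121.7  75.4] 27.4 zmed 118.8
top block 362 [547.7 247.1] [112.   69.7] 27.6 zmed 167.5
top rim 216 [547.3 247.6] [120.7  76. ] 27.0 zmed 120.5
```

```bash
python3 -m inch '[[0,0,0,-0.015,0,0.14,1],[0,0,0,0,0,0.15,1],[0,0,0,0,0,0.15,1],[0,0,0,0,0,0.14,1],[0,0,0,0,0,0,1],[0,0,0,0,0,0,1],[0,0,0,0,0,0,1],[0,0,0,0,0,0,1]]'>/dev/null
python3 d.py 549 247.7 184 0.483; python3 look.py 5 152.5
```

```text
t 10.6667 pos [549.5 247.8 184.7] rpy [ 3.142 -0.     0.484] F [ 0.4  1.  -1.3] open 0.128 grip 44.2
turn [ 0.     -0.0001  0.0002] shift now-frame [-0.02  -0.008  0.029] after-turn [-0.02  -0.008  0.029]
scene block 692 [551.7 247.7] [113.   68.5] 27.2 zmed 152.5
scene rim 191 [551.1 248.8] [122.5  75.4] 27.6 zmed 118.5
top block 577 [547.8 247.4] [112.8  70.8] 27.1 zmed 154.2
top rim 198 [544.6 218. ] [ 64.4 136.1] 85.9 zmed 120.4
```

View pics/l5.png

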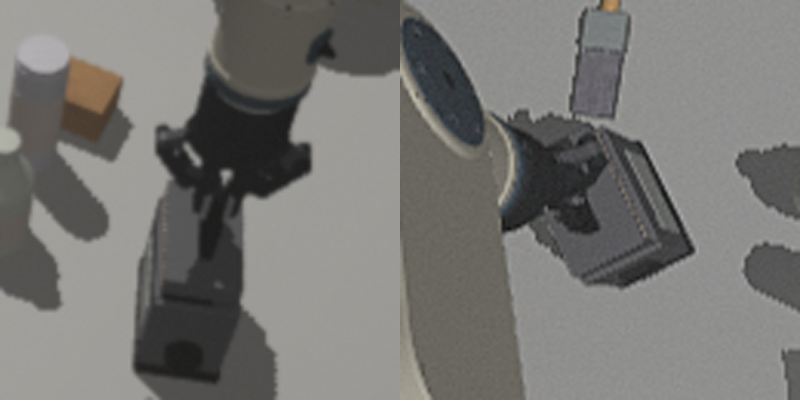

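The block sits square over the mouth, about 12 mm above the rim, level, with no contact force. The stem went down without resistance or slipping in the grip. Handing in.

```bash
python3 -c "
from rig import r
print(r.sign_off())"
```

```text
the job is handed in; nothing more can be done
None
```

I handed the job in with the filter held level, square and centred about 12 mm above the bin's rim, its stem going down towards the eyelet with no contact force; I could not see the eyelet at the end. The purple decoy, which had been balanced on its stem, toppled early in the run without any contact force showing.

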